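# Find which way the canister cap unlocks and hold it off

### The job

Open the steel canister that is stuck to the worktop: its black twist-lock cap has a grip bar, and nobody knows whether this one unlocks clockwise or anticlockwise. Try it one way and, if it comes up against a stop early, turn it the other way until it lets go; then lift the cap straight off and finish while still holding it in the gripper, upright, about ten centimetres above the open neck. Leave the salt shaker, the garlic bulb and the kitchen timer that stand around the canister where they are.

Things in the scene. Friction and masses are not known exactly. Their poses are not given: they have to be found in the camera images.
- canister: Round steel canister, 90 mm across, on a black suction foot (104 mm) that fixes it to the worktop. Shoulder 92 mm high; neck 40 mm across on top, under the cap. Origin: centre of underside, z up. The locked cap's x axis (its bar) lies along the canister's x within 4 degrees. Turned from there, the cap's lugs come clear at about 50 degrees, and an end stop comes at about 70.
- cap: Loose black twist-lock cap, 68 mm across, 26 mm high, about 60 g, on the neck. Origin: its axis at its lower rim (98 mm above the worktop when seated). Grip bar on top along its x. Hidden hand: clockwise or anticlockwise from above, varying. The wrong way a hard stop comes after 5 to 20 degrees; the right way it turns with hardly any resistance. 1 to 3 mm of play.
- bar_end (a point): Middle of one short end of the cap's grip bar, 25 mm from the cap's axis along the cap's x, 40 mm above the cap's origin. The bar is 50 mm long, 14 mm thick and 26 mm high, 124 to 150 mm above the worktop when seated.
- neck_rim (a point): Centre of the canister's neck opening, 118 mm above the worktop; the cap's roof rests on it. Tongues on the neck hold the cap's two inner lugs down until it is turned to between the 50 and 70 degree marks, the unlocking way; there it lifts off without force. The cap does not rise while turned.
- salt_shaker: Grey salt shaker, 44 mm across, 90 mm high; bystander. Origin at the centre of its underside.
- garlic_1: Bulb of garlic, 60 mm across, 59 mm high; bystander. Origin at the centre of its underside.
- timer: Round kitchen timer, 65 mm across, 54 mm high; bystander. Origin at the centre of its underside.
There are look-alikes about, which are no part of the job. Of the things like the cap, leave any that is turquoise or yellow; of the rest the smaller one is meant.

How it is judged:
By the outcome, as a careful person would: the job done as asked, in the order asked, and still so for the second after the job is handed in, while the arm keeps its last pose, push and grip.
It also fails if it takes over 40 s, if anything falls off the work surface, if the arm or the gripper's body presses on something with over 40 N, if the wrist force passes 120 N, or if a joint passes its speed limit or range.

### The arm

A 7-joint arm with a two-finger parallel gripper is mounted at the origin on a cart in front of the work surface, level with it; the furniture and walls round the work are solid. World frame = base frame: x ahead of the robot, y to its left, z up, the work surface at z = 0. Lengths are in m, angles in rad, forces in N, time in s.
With the tool pointing down it reaches from about 0.35 to 0.9 m from the base axis. Payload 8.1 kg.
Tool frame: the origin (TCP) lies midway between the tips of the shut fingers; the grasp point (between the pads) lies 19 mm behind it (arm.hold_point_z is the z of the grasp point in the tool frame, in m); z points along the fingers, y is the line along which they close (so a half turn about z gives the same grasp; the last joint's range is limited). The gripper opens to 92 mm and grips with 3 to 60 N. Pads are 19 mm wide; open, the fingers measure 130 mm over their backs; the gripper's body (75 mm by 190 mm) begins 47 mm behind the grasp point.
Start: joints at [1.02, 0.434, 0.025, 1.573, -0.012, 1.134, -0.075], TCP at [0.271, -0.563, 0.227] pointing down, gripper open.
Joint ranges: [-2.62, 2.62], [-0.44, 2.09], [-1.27, 1.32], [0.08, 2.57], [-1.32, 4.46], [0.12, 2], [-2.74, 2.74]. Speed limits (rad/s): [2.22, 2.22, 3.01, 3.01, 3.14, 3.14, 3.14].

### API

Orientations are given as a rotation vector (axis times angle).
In Python, from cell import arm, get_image, camera_params, job gives the robot as it stands.
- The arm moves only by the tool send_rows, never from a script. Its argument "deltas" is a list of rows, each a list of 3 entries, a list of its own where there are three numbers: the shift along the world's x, y, z in m, then the turn, a rotation vector about the world's x, y, z in rad, then the finger opening in m, from 0 to 0.0918. In form: [[[tx, ty, tz], [ax, ay, az], gripper], ...]. A call has exactly 10 rows; each row shifts and turns the commanded pose from where the row before left it; what a row does not reach is not made up. A row lasts 1/10 s, in which the tool goes at most 50 mm and 8.59 degrees, less where a joint would pass 70% of its speed; a pose out of reach is approached as far as the arm can. A call with a gripper value outside its range is refused whole. The fingers move at their own pace and stop on an object; "force" is the grip in N (left out, the last holds). Time passes only in rows, so rows that do not move let the fingers close, or fill a call up. It gives the time, the measured TCP pose, the force and the opening at its end, in the units of the state.
- arm.observe(): the state, without advancing time (a new reading comes with each control period).
- get_image(name): name is "scene" or "top" or "wrist"; returns the picture (400x640x3 uint8, red, green, blue); there is no depth.
- camera_params(name): a dict with "fov_y" (degrees; the focal length in pixels is half the picture's height over the tangent of half this angle, whatever the lens; pixels are square), "cx", "cy" (the principal point, pixels), "rvec" (rotation vector, rad) and "tvec" (3), from world to camera coordinates, as OpenCV has them. Camera axes: x right, y down, z forward; pixel columns grow to the right and rows downward; lengths in m; the calibration is good to about 2 mm. A picture is of the moment at which its call begins: read the wrist's pose just before it. camera_params takes no time and is no camera call; for the wrist camera it gives the pose at the moment of the call.
- job.sign_off(): hands the job in, once; it reports no verdict.
The state is a dict: "clock": time; "joints": joint angles; "dq": joint speeds; "joint_efforts": joint torques, N m; "position": TCP position; "ee_rot": TCP orientation; "force": force on the tool from outside, world axes, zero at the start; "ft_torque": the same for the moment, N m; "width": opening from 0.0 (shut) to 1.0 (fully open).
Only numpy, scipy, OpenCV 4.12 (cv2) and the standard library are available. Lean on these libraries where they do the work, as an engineer would, in place of code of your own. Each camera call takes 0.05 s, during which the arm holds its last target. There are 200 camera calls.

## Working session

There is one attempt and no reset: what is moved stays moved. The work goes in short steps, Python scripts to look and compute and a tool call to move; the robot and the scene stay as the last step left them, time stands still between calls to the robot, and variables do not carry over. Pictures are saved under pics/ and viewed, on a budget of 10 in all, crops included, one or two more only if the job needs it, and the job is handed in when it is done.

Besides the shell and the picture viewer there is one more tool, called after ">>>" in YAML: its name, and indented under it one key for each argument. send_rows: Moves the arm, as the interface text tells. Its arguments: {"type":"object","properties":{"deltas":{"type":"array","items":{"type":"array"}},"force":{"type":"number"}},"required":["deltas"]}

```bash
mkdir -p pics; cat > h.py <<'E'
import numpy as np, cv2
from cell import arm, get_image, camera_params, job
def cam(n):
    p=camera_params(n); f=200/np.tan(np.radians(p["fov_y"])/2)
    return f,p["cx"],p["cy"],cv2.Rodrigues(np.array(p["rvec"],float))[0],np.array(p["tvec"],float)
def ray(c,u,v,z):
    f,cx,cy,R,t=c; d=R.T@np.array([(u-cx)/f,(v-cy)/f,1]); o=-R.T@t
    return o+d*(z-o[2])/d[2]
def proj(c,P):
    f,cx,cy,R,t=c; q=R@np.array(P)+t; return q[0]/q[2]*f+cx,q[1]/q[2]*f+cy
def shot(n,fn):
    c=cam(n); im=get_image(n); cv2.imwrite('pics/'+fn,im[:,:,::-1]); return c,im
E
python3 - <<'E'
from h import *
for n in("top","scene"):
    c,im=shot(n,n+'1.png'); print(n,c[0],-c[3].T@c[4], camera_params(n))
print(arm.observe(), arm.hold_point_z)
E
```

```text
top 511.34639362252364 [ 0.4373888  -0.25663183  1.23407327] {'fov_y': 42.72335108719261, 'cx': 317.7351155785961, 'cy': 208.81582374622718, 'rvec': array([ 2.13787578, -2.16430112,  0.13529213]), 'tvec': array([-0.24377206,  0.59800904,  1.16750421])}
scene 375.886973715471 [0.23451402 0.213979   0.80663576] {'fov_y': 56.03263854032827, 'cx': 315.5802291878413, 'cy': 199.75041912685884, 'rvec': array([ 0.90147739, -2.63216982,  0.94961747]), 'tvec': array([0.30279353, 0.4937403 , 0.64496642])}
{'clock': 0.1, 'joints': array([ 1.02037998,  0.43512512,  0.02498706,  1.57398072, -0.01159378,
        1.13398972, -0.07505497]), 'dq': array([ 7.23346937e-05, -8.69808005e-04, -1.62547782e-03, -2.97975996e-03,
        1.61219608e-03,  2.37340229e-04, -1.52149822e-03]), 'joint_efforts': array([ 4.51272281e-03, -6.69124460e+01,  9.88950916e-01, -3.15146470e+01,
       -6.03048457e-02,  3.73061467e-02,  5.91035155e-05]), 'position': array([ 0.27037765, -0.56300114,  0.22605093]), 'ee_rot': array([-3.06192568e+00, -6.97227773e-01,  6.77672936e-04]), 'force': array([ 0.35294579, -0.14501576,  0.71468043]), 'ft_torque': array([-0.01495382, -0.00104527,  0.01205108]), 'width': 1.0001999920368025} -0.0188
```

View pics/top1.png

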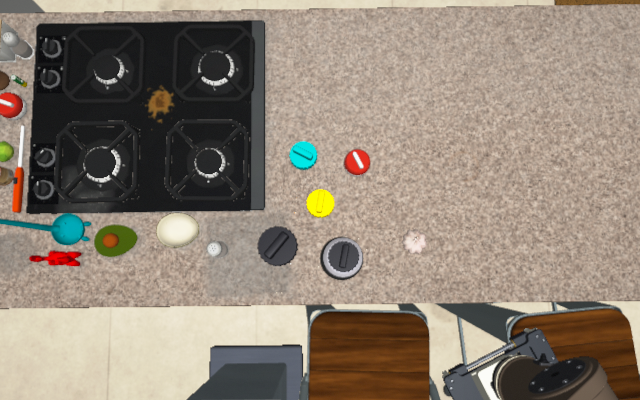

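View pics/scene1.png

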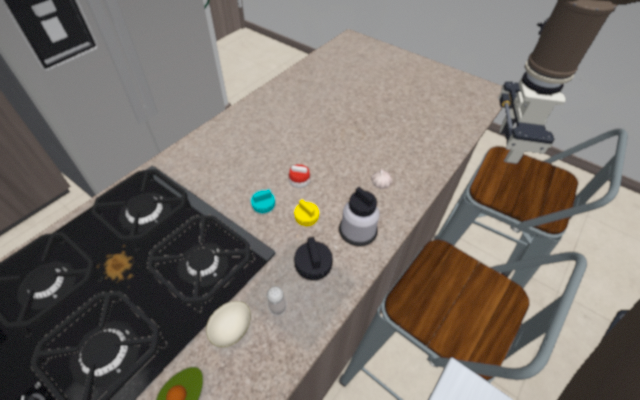

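The top view shows the canister with its black cap at about (342,257), the timer at (357,161), the garlic at (415,242) and the salt shaker at (215,248). The larger loose black cap at (277,245) is the decoy. In the scene view the canister is at (360,215).

```bash
python3 - <<'E'
from h import *
c=cam("top")
for n,u,v,z in [("cap",343,256,.124),("foot",342,259,.02),("timer",357,161,.054),("garlic",415,242,.04),("salt",215,248,.09),("decoy",277,245,.02),("bar a",345,247,.15),("bar b",341,268,.15),("edge",342,303,0),("yel",320,203,.03)]: print(n,ray(c,u,v,z).round(3))
im=cv2.imread('pics/top1.png'); cr=im[215:300,290:400]
cv2.imwrite('pics/crop1.png',cv2.convertScaleAbs(cv2.resize(cr,None,fx=7,fy=7,interpolation=cv2.INTER_CUBIC),alpha=1.8))
w=cam("wrist"); R=cv2.Rodrigues(arm.observe()['ee_rot'])[0]; print(R.round(3)); print("wristcam", -w[3].T@w[4], w[3].round(2), w[0])
E
```

```text
cap [ 0.48  -0.305  0.124]
foot [ 0.477 -0.307  0.02 ]
timer [ 0.705 -0.345  0.054]
garlic [ 0.514 -0.477  0.04 ]
salt [ 0.503 -0.02   0.09 ]
decoy [ 0.512 -0.153  0.02 ]
bar a [ 0.498 -0.308  0.15 ]
bar b [ 0.454 -0.299  0.15 ]
edge [ 0.374 -0.306  0.   ]
yel [ 0.61  -0.257  0.03 ]
[[ 0.901  0.433 -0.001]
 [ 0.433 -0.901  0.001]
 [-0.    -0.001 -1.   ]]
wristcam [ 0.33259971 -0.53231759  0.38441064] [[ 0.43 -0.9  -0.  ]
 [-0.87 -0.42  0.26]
 [-0.24 -0.11 -0.97]] 283.89178574720256
```

View pics/crop1.png

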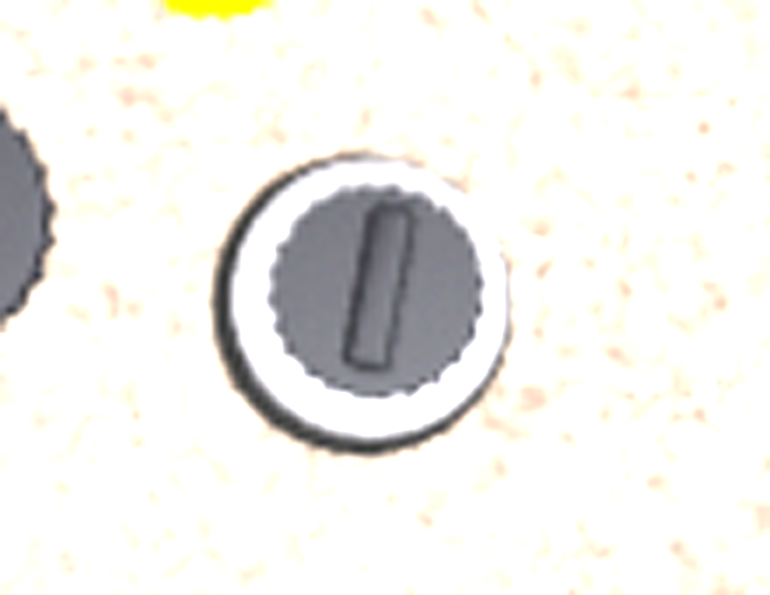

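The crop shows the bar's top centreline running from crop (393,205) to (370,370), and the cap's centre at about (376,290).

```bash
python3 - <<'E'
from h import *
c=cam("top")
q=lambda x,y,z: ray(c,290+x/7,215+y/7,z)
a,b=q(393,205,.15),q(370,370,.15); print(a,b,(a+b)/2,np.linalg.norm(a-b),np.degrees(np.arctan2(*(a-b)[1::-1])))
print(q(376,290,.124),np.linalg.norm(q(271,290,.124)-q(482,290,.124)))
E
```

```text
[ 0.50372501 -0.31088814  0.15      ] [ 0.45420742 -0.30302302  0.15      ] [ 0.47896622 -0.30695558  0.15      ] 0.050138326275637156 -9.025169797013582
[ 0.47913896 -0.30643769  0.124     ] 0.065163718828309
```

>>> send_rows:
  deltas:
    - [[0.0232,0.0284,0.004],[0,0,-0.0673],0.06]
    - [[0.0232,0.0284,0.004],[0,0,-0.0673],0.06]
    - [[0.0232,0.0284,0.004],[0,0,-0.0673],0.06]
    - [[0.0232,0.0284,0.004],[0,0,-0.0673],0.06]
    - [[0.0232,0.0284,0.004],[0,0,-0.0673],0.06]
    - [[0.0232,0.0284,0.004],[0,0,-0.0673],0.06]
    - [[0.0232,0.0284,0],[0,0,-0.0673],0.06]
    - [[0.0232,0.0284,0],[0,0,-0.0673],0.06]
    - [[0.0232,0.0284,0],[0,0,-0.0673],0.06]
    - [[0,0,0],[0,0,0],0.06]
  force: 25

```text
clock: 1.1
position: [0.4831, -0.302, 0.2503]
ee_rot: [-3.13, 0.238, -0.001]
force: [-0.4, 0.2, 0.3]
width: 0.654
```

```bash
python3 - <<'E'
from h import *
s=arm.observe(); R=cv2.Rodrigues(s['ee_rot'])[0]; print(s['position'],s['joints'].round(2),R.round(3),np.degrees(np.arctan2(R[1,0],R[0,0])),s['width'],s['force'])
c,im=shot("wrist","w1.png"); print(-c[3].T@c[4]); print(proj(c,[.479,-.307,.15]))
E
```

```text
[ 0.48312576 -0.30195158  0.25030047] [ 0.45  0.33  0.03  1.68 -0.01  1.14 -1.25] [[ 0.989 -0.151  0.001]
 [-0.151 -0.988  0.003]
 [ 0.001 -0.003 -1.   ]] -8.697525450035284 0.6543286489230451 [-0.44138312  0.16885903  0.27961099]
[ 0.55114735 -0.31238512  0.4087202 ]
(np.float64(325.36051546445344), np.float64(204.32224527989322))
```

View pics/w1.png

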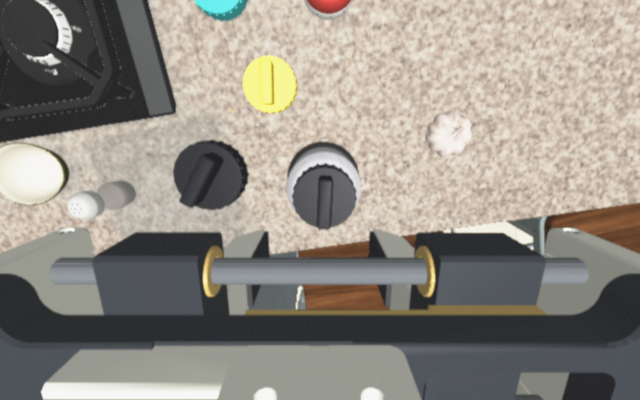

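The wrist view shows the canister cap with its bar from about (325,178) to (325,225). The prediction from the top view was (325,204), so they agree. Garlic, salt shaker and timer are well clear.

```bash
python3 - <<'E'
from h import *
s=arm.observe(); print(s['position'],s['ee_rot'],s['dq'].round(3),s['clock'])
c=cam("wrist")
for p in ([.5037,-.3109,.15],[.4542,-.303,.15]): print(proj(c,p))
cr=cv2.imread('pics/w1.png')[140:240,270:380]
cv2.imwrite('pics/w1c.png',cv2.convertScaleAbs(cv2.resize(cr,None,fx=7,fy=6,interpolation=cv2.INTER_CUBIC),alpha=2.2))
E
```

```text
[ 0.48111066 -0.30478952  0.25026406] [-3.13110753e+00  2.39535884e-01  4.83666152e-04] [ 0.046 -0.005  0.052  0.006  0.019  0.003  0.042] 1.15
(np.float64(322.06687618693104), np.float64(176.46846499061425))
(np.float64(321.6244664700586), np.float64(227.68360711812664))
```

View pics/w1c.png

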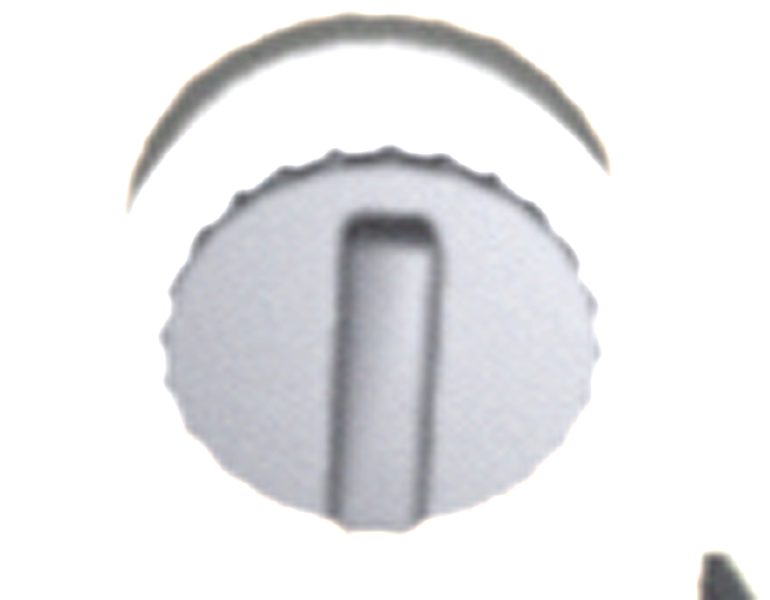

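The bar's centre is at full-image (325,204), matching the prediction. Its yaw is about −10°, within 1.5° of the tool's. Next I descend.

>>> send_rows:
  deltas:
    - [[0,0,-0.0135],[0,0,0],0.06]
    - [[0,0,-0.0135],[0,0,0],0.06]
    - [[0,0,-0.0135],[0,0,0],0.06]
    - [[0,0,-0.0135],[0,0,-0.01],0.06]
    - [[0,0,-0.0135],[0,0,0],0.06]
    - [[0,0,-0.0135],[0,0,0],0.06]
    - [[0,0,-0.0135],[0,0,0],0.06]
    - [[0,0,-0.0135],[0,0,0],0.06]
    - [[0,0,-0.0135],[0,0,0],0.06]
    - [[0,0,0],[0,0,0],0.06]
  force: 20

```text
clock: 2.15
position: [0.4783, -0.3072, 0.1271]
ee_rot: [-3.129, 0.263, 0.005]
force: [-1.2, -0.6, 0.3]
width: 0.653
```

>>> send_rows:
  deltas:
    - [[0,0,0],[0,0,0],0.025]
    - [[0,0,0],[0,0,0],0.02]
    - [[0,0,0],[0,0,0],0.015]
    - [[0,0,0],[0,0,0],0.01]
    - [[0,0,0],[0,0,0],0.005]
    - [[0,0,0],[0,0,0],0]
    - [[0,0,0],[0,0,0],0]
    - [[0,0,0],[0,0,0],0]
    - [[0,0,0],[0,0,0],0]
    - [[0,0,0],[0,0,0],0]
  force: 25

```text
clock: 3.15
position: [0.4794, -0.3078, 0.1294]
ee_rot: [3.13, -0.263, 0.0]
force: [0.0, -0.2, 3.1]
width: 0.154
```

```bash
cat > st.py <<'E'
from h import *
s=arm.observe(); R=cv2.Rodrigues(s['ee_rot'])[0]
print(s['clock'],s['position'].round(4),'yaw',np.degrees(np.arctan2(R[1,0],R[0,0])).round(2),'w',s['width']*91.8,'F',s['force'].round(2),'T',s['ft_torque'].round(3),'j7',s['joints'][6])
E
python3 st.py
```

```text
3.15 [ 0.4794 -0.3078  0.1294] yaw -9.62 w 14.11974494604282 F [ 0.   -0.16  3.13] T [0.262 0.192 0.03 ] j7 -1.2493679712463621
```

Gripped at 14.1 mm. I'll try anticlockwise gently first.

>>> send_rows:
  deltas:
    - [[0,0,0],[0,0,0.017],0]
    - [[0,0,0],[0,0,0.017],0]
    - [[0,0,0],[0,0,0.017],0]
    - [[0,0,0],[0,0,0.017],0]
    - [[0,0,0],[0,0,0.017],0]
    - [[0,0,0],[0,0,0.017],0]
    - [[0,0,0],[0,0,0.017],0]
    - [[0,0,0],[0,0,0.017],0]
    - [[0,0,0],[0,0,0.017],0]
    - [[0,0,0],[0,0,0],0]

```text
clock: 4.15
position: [0.4796, -0.3079, 0.1294]
ee_rot: [3.141, -0.022, 0.001]
force: [0.4, -0.5, 4.9]
width: 0.151
```

```bash
python3 st.py
```

```text
4.15 [ 0.4796 -0.3079  0.1294] yaw -0.82 w 13.820274409514706 F [ 0.44 -0.51  4.85] T [-0.029 -0.178 -0.089] j7 -1.1162247742149243
```

>>> send_rows:
  deltas:
    - [[0,0,0],[0,0,0.014],0]
    - [[0,0,0],[0,0,0.014],0]
    - [[0,0,0],[0,0,0.014],0]
    - [[0,0,0],[0,0,0.014],0]
    - [[0,0,0],[0,0,0.014],0]
    - [[0,0,0],[0,0,0.014],0]
    - [[0,0,0],[0,0,0.014],0]
    - [[0,0,0],[0,0,0.014],0]
    - [[0,0,0],[0,0,0.014],0]
    - [[0,0,0],[0,0,0],0]

```text
clock: 5.15
position: [0.4795, -0.3081, 0.1294]
ee_rot: [3.136, 0.175, 0.001]
force: [2.8, -3.3, 5.7]
width: 0.165
```

```bash
python3 st.py
```

```text
5.15 [ 0.4795 -0.3081  0.1294] yaw 6.38 w 15.106977253163125 F [ 2.75 -3.32  5.68] T [-0.723 -0.737 -0.753] j7 -1.0071977064551239
```

The moment jumped to −0.75 N·m and the pads spread at about +16°, so that is the hard stop. Next I turn clockwise.

>>> send_rows:
  deltas:
    - [[0,0,0],[0,0,-0.06],0]
    - [[0,0,0],[0,0,-0.06],0]
    - [[0,0,0],[0,0,-0.06],0]
    - [[0,0,0],[0,0,-0.06],0]
    - [[0,0,0],[0,0,-0.06],0]
    - [[0,0,0],[0,0,-0.06],0]
    - [[0,0,0],[0,0,-0.06],0]
    - [[0,0,0],[0,0,-0.06],0]
    - [[0,0,0],[0,0,-0.06],0]
    - [[0,0,0],[0,0,0],0]

```text
clock: 6.15
position: [0.4788, -0.3069, 0.1293]
ee_rot: [-3.069, 0.669, 0.003]
force: [0.8, 0.7, 9.4]
width: 0.152
```

```bash
python3 st.py
```

```text
6.15 [ 0.4788 -0.3069  0.1293] yaw -24.61 w 13.963146414668484 F [0.75 0.72 9.43] T [ 0.055 -0.05  -0.051] j7 -1.4762790880522265
```

>>> send_rows:
  deltas:
    - [[0,0,0],[0,0,-0.088],0]
    - [[0,0,0],[0,0,-0.088],0]
    - [[0,0,0],[0,0,-0.088],0]
    - [[0,0,0],[0,0,-0.088],0]
    - [[0,0,0],[0,0,-0.088],0]
    - [[0,0,0],[0,0,-0.088],0]
    - [[0,0,0],[0,0,-0.088],0]
    - [[0,0,0],[0,0,-0.088],0]
    - [[0,0,0],[0,0,-0.088],0]
    - [[0,0,0],[0,0,0],0]

```text
clock: 7.15
position: [0.4789, -0.3068, 0.1293]
ee_rot: [-2.572, 1.803, 0.003]
force: [0.1, 0.3, 9.4]
width: 0.15
```

```bash
python3 st.py; python3 -c "
from h import *
c,im=shot('wrist','w2.png')"
```

```text
7.15 [ 0.4789 -0.3068  0.1293] yaw -70.05 w 13.752893114508211 F [0.07 0.35 9.41] T [ 0.22  -0.084 -0.158] j7 -2.1571854195614355
```

View pics/w2.png

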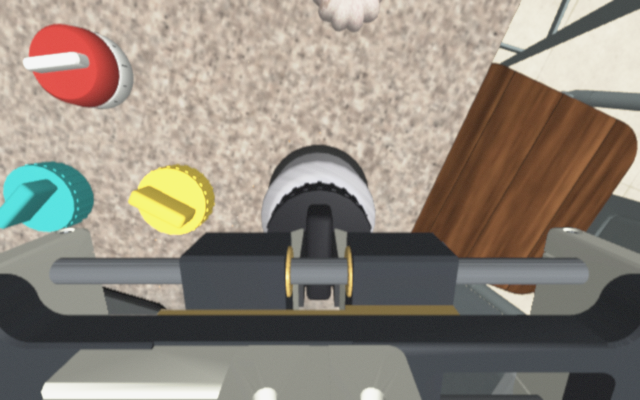

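The wrist view shows the bar at (318,240), still aligned with the fingers, so the cap turned with the gripper, about 60° with no resistance. I'll start a gentle lift.

>>> send_rows:
  deltas:
    - [[0,0,0.001],[0,0,0],0]
    - [[0,0,0.001],[0,0,0],0]
    - [[0,0,0.001],[0,0,0],0]
    - [[0,0,0.001],[0,0,0],0]
    - [[0,0,0.001],[0,0,0],0]
    - [[0,0,0.001],[0,0,0],0]
    - [[0,0,0.001],[0,0,0],0]
    - [[0,0,0.001],[0,0,0],0]
    - [[0,0,0],[0,0,0],0]
    - [[0,0,0],[0,0,0],0]

```text
clock: 8.2
position: [0.4793, -0.3077, 0.1373]
ee_rot: [-2.574, 1.801, 0.0]
force: [-0.6, 1.7, -0.3]
width: 0.152
```

```bash
python3 st.py
```

```text
8.2 [ 0.4793 -0.3077  0.1373] yaw -69.96 w 13.911272722715673 F [-0.57  1.66 -0.25] T [0.672 0.109 0.023] j7 -2.158569301766094
```

>>> send_rows:
  deltas:
    - [[0,0,0.004],[0,0,0],0]
    - [[0,0,0.01],[0,0,0],0]
    - [[0,0,0.014],[0,0,0],0]
    - [[0,0,0.016],[0,0,0],0]
    - [[0,0,0.016],[0,0,0],0]
    - [[0,0,0.016],[0,0,0],0]
    - [[0,0,0.014],[0,0,0],0]
    - [[0,0,0.012],[0,0,0],0]
    - [[0,0,0.006],[0,0,0],0]
    - [[0,0,0.003],[0,0,0],0]

```text
clock: 9.2
position: [0.4796, -0.3081, 0.249]
ee_rot: [-2.574, 1.801, -0.002]
force: [0.3, -0.2, -0.9]
width: 0.151
```

>>> send_rows:
  deltas:
    - [[0,0,0],[0,0,0],0]
    - [[0,0,0],[0,0,0],0]
    - [[0,0,0],[0,0,0],0]
    - [[0,0,0],[0,0,0],0]
    - [[0,0,0],[0,0,0],0]
    - [[0,0,0],[0,0,0],0]
    - [[0,0,0],[0,0,0],0]
    - [[0,0,0],[0,0,0],0]
    - [[0,0,0],[0,0,0],0]
    - [[0,0,0],[0,0,0],0]

```text
clock: 10.2
position: [0.4794, -0.3078, 0.2482]
ee_rot: [2.574, -1.801, -0.0]
force: [0.2, 0.2, -0.3]
width: 0.153
```

```bash
python3 st.py; python3 -c "
from h import *
c,im=shot('scene','s2.png')
for z in (.118,.216,.242): print(proj(c,[.479,-.307,z]))"
```

```text
10.2 [ 0.4794 -0.3078  0.2482] yaw -69.96 w 14.035188830349963 F [ 0.23  0.21 -0.33] T [0.156 0.023 0.031] j7 -2.199374815947561
(np.float64(362.5922501068544), np.float64(201.07774819332909))
(np.float64(367.7189203075493), np.float64(172.5362057649978))
(np.float64(369.2431566027942), np.float64(164.05037515985396))
```

View pics/s2.png

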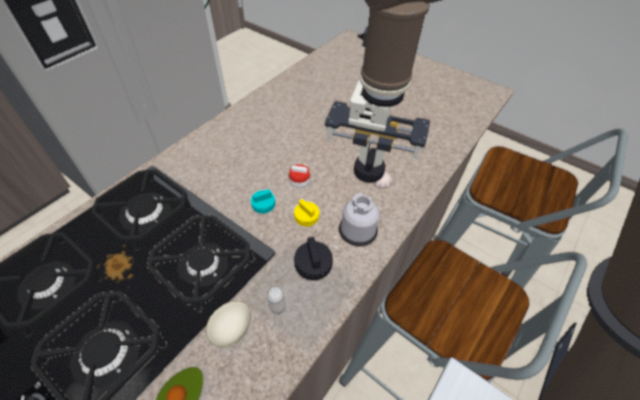

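The scene view shows the open neck at (361,203) and the cap held level above it at (369,168), where it was expected. The timer (300,173), garlic (384,180) and salt shaker (277,297) haven't moved.

```bash
python3 -c "
from h import *
job.sign_off()"; python3 st.py
```

```text
the job is handed in; nothing more can be done
the job is handed in; nothing more can be done
```

The canister is open, and I handed the job in with the cap still in the gripper, upright, its lower rim about 10 cm above the open neck.

- **Turning:** I tried anticlockwise first and met a hard stop at about 16°, where the moment reached 0.75 N·m. I then turned it clockwise to about 60° from the locked position. It turned freely and lifted off without force.
- **Last checks:** At about 10 s on the robot's clock, the grip opening was 14.0 mm, which matches the bar, and the wrist force was under 1 N. The final scene picture showed the neck open and the cap level above it. The salt shaker, garlic and timer looked unmoved.
- **Disagreements:** Two readings of the bar's direction differed by about 1.5°, which didn't affect the grasp. While I turned the cap, the wrist also showed up to 9 N of vertical force, which disappeared once I lifted.
- **Not done:** My state check after hand-in was refused, so I have no reading from after that point.

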